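# Stand the fallen oil bottle back on its pillar platform

## Task

The square oil bottle has been knocked over on the bench. Pick it up and stand it upright, cap up, in the middle of the round platform on the pillar stand; the platform is only finger-tight on its pillar, so bring the bottle down gently until it really stands there before you let go, and then take your hand away. Leave everything else on the bench where it is.

Things in the scene. Friction and masses are not known exactly. Their poses are not given: they have to be found in the camera images.
- bottle_mid (a point): Square white oil bottle lying on a flat side, its grey cap away from the robot (within 40 deg of +x). 118 mm long: body 52 x 52 x 86 mm, then shoulder, neck and 31 mm round cap; 0.2 to 0.35 kg. Point: on the long axis, 59 mm from base and from cap top (26 mm above the bench while it lies). x runs from base to cap (up when it stands); y, z square to the flat sides, z up at the start.
- stand: Fixed pillar stand: foot plate 165 x 110 x 14 mm, pillar, and clamped on it a level round platform, 130 mm diameter. Origin: on the bench top straight below the platform's centre; x points to the pillar, on the side away from the robot. The platform has a 120 mm soft rubber pad (gives 3 mm per 10 N), whose top is 60 to 110 mm above the bench: not reported, to be seen or felt. Load it under 40 N.
- pillar_top (a point): Top centre of the stand's pillar: a plain steel rod of 16 mm diameter, 229 mm high, 88 mm from the platform's centre.
- caliper: Bystander: steel caliper with grey head lying flat, 225 mm long, up to 60 mm wide, 13 mm high; origin below the middle of its beam, x along the beam.
- mallet_head (a point): Bystander: round rubber mallet lying down; this point is the centre of its head (a cylinder of 60 mm diameter, 90 mm long along y); the wooden handle runs from it along -x for 212 mm to its end on the bench.
- inlay_tin: Bystander: open round tin of spare inlays, 84 mm diameter, 36 mm high; origin at the centre of its underside.
- walnut_block: Bystander: walnut block 70 x 120 x 45 mm (x, y, z); origin at the centre of its underside.
- paste_jar: Bystander: standing round jar with a flat steel lid, 73 mm diameter, 76 mm high; origin at the centre of its underside.
- chip_rack: Bystander: rack of clay chips, 205 x 89 x 45 mm (x, y, z); origin at the centre of its underside.
Mind the look-alikes: they are no part of the job. There is more than one size of the part that bears bottle_mid; the job needs the smallest.

How it is judged:
By the outcome, as a careful person would: the job done as asked, in the order asked, and still so for the second after the job is handed in, with the robot touching nothing.
It also fails if it takes over 54 s, if anything falls off the work surface, if the arm or the gripper's body presses on something with over 40 N, if the wrist force passes 120 N, or if a joint passes its speed limit or range.

## Robot

A 7-joint arm with a two-finger parallel gripper is mounted at the origin on the work surface. World frame = base frame: x ahead of the robot, y to its left, z up, the work surface at z = 0. Lengths are in m, angles in degrees, forces in N, time in s.
With the tool pointing down it reaches from about 0.425 to 0.875 m from the base axis. Payload 4.7 kg.
Tool frame: the origin (TCP) lies at the very end of the fingers, on their centre line; the grasp point (between the pads) lies 19 mm behind it; z points along the fingers, y is the line along which they close (so a half turn about z gives the same grasp; the last joint's range is limited). The gripper opens to 87 mm and grips with 3 to 60 N. Pads are 19 mm wide; open, the fingers measure 117 mm over their backs; the gripper's body (75 mm by 190 mm) begins 51 mm behind the grasp point.
Start: joints at [73.745, 18.392, -4.016, 83.108, 1.295, 78.541, -3.26], TCP at [0.191, -0.621, 0.223] pointing down, gripper open.
Joint ranges: [-163.93, 163.93], [-17.29, 119.83], [-79.2, 71.16], [3.27, 140.29], [-89.18, 269.18], [5.43, 117.66], [-154.24, 154.24]. Speed limits (degrees/s): [147.25, 147.25, 180, 180, 180, 180, 180].

## Interface

Orientations are given as [roll, pitch, yaw] about the fixed x, y, z axes, in that order (R = Rz(yaw) Ry(pitch) Rx(roll)).
In Python, from cell import telemetry, cams, env gives the robot as it stands.
- The arm moves only by the tool arm_command, never from a script. Its argument "series" is text: rows parted by semicolons, each of 5 numbers parted by spaces: the shift along the tool's x, y, z in mm, then the turn about the tool's z in rad, then the closure in counts, from 0 (fully open) to 255 (shut). A call has 1 to 20 rows; each row shifts and turns the commanded pose from where the row before left it, along the tool's axes as they then stand; what a row does not reach is not made up. A row lasts 1/12 s, in which the tool goes at most 41.7 mm and 7.16 degrees, less where a joint would pass 70% of its speed; a pose out of reach is approached as far as the arm can. A call is refused whole if a number of a shift passes 41.7 or a number of a turn 0.125, either way. A call with a gripper value outside its range is refused whole. The fingers move at their own pace and stop on an object; "squeeze" is the grip in N (left out, the last holds). Time passes only in rows, so rows that do not move let the fingers close. It gives the time, the measured TCP pose, the force, the opening and the grip force at its end, in the units of the state.
- telemetry.get_obs(): the state, without advancing time (a new reading comes with each control period).
- cams.read_camera(name): name is "side" or "top" or "wrist"; returns the picture (400x640x3 uint8, blue, green, red); there is no depth.
- cams.calibration(name): a dict with "K" (3x3 intrinsics, pixels), "origin" and "rotation" of the camera in the world; the wrist camera has in their place "hand_eye" (4x4, takes a point from camera to tool coordinates, whose origin is the TCP and whose axes are the flange's). Camera axes: x right, y down, z forward; pixel columns grow to the right and rows downward; lengths in m; the calibration is good to about 2 mm. A picture is of the moment at which its call begins: read the wrist's pose just before it. calibration takes no time and is no camera call.
- env.sign_off(): hands the job in; it is judged then, once.
The state is a dict: "time_s": time; "qpos": joint angles; "joint_velocities": joint speeds; "effort": joint torques, N m; "tool_pos": TCP position; "tool_rot": TCP orientation; "force": force on the tool from outside, world axes, zero at the start; "wrist_torque": the same for the moment, N m; "grip_width": finger opening in m; "grasp_force": force on a finger pad.
Only numpy, scipy, OpenCV 4.12 (cv2) and the standard library are available. Lean on these libraries where they do the work, as an engineer would, in place of code of your own. Each camera call takes 0.05 s, during which the arm holds its last target. There are 200 camera calls.

## Working session

There is one attempt and no reset: what is moved stays moved. The work goes in short steps, Python scripts to look and compute and a tool call to move; the robot and the scene stay as the last step left them, time stands still between calls to the robot, and variables do not carry over. Pictures are saved under pics/ and viewed, at most 10 in all, crops included, and the job is handed in when it is done.

Besides the shell and the picture viewer there is one more tool, called after "Emit:" as name(argument=value, ...) on one line, values as JSON. arm_command: Moves the arm, as the interface text tells. Its arguments: {"type":"object","properties":{"series":{"type":"string"},"squeeze":{"type":"number"}},"required":["series"]}

```bash
mkdir -p pics; ls; python3 - <<'E'
from cell import telemetry,cams
import cv2,numpy as np
o=telemetry.get_obs(); print(o)
for n in("top","side"):
    c=cams.calibration(n); print(n,{k:np.round(v,3).tolist() for k,v in c.items()})
    cv2.imwrite(f"pics/{n}0.png",cams.read_camera(n))
print(cams.calibration("wrist"))
E
```

```text
pics
{'time_s': 0.0, 'qpos': array([73.74731751, 18.43938525, -4.01310304, 83.17515335,  1.29515271,
       78.54039294, -3.26040809]), 'joint_velocities': array([ 0.10647383,  0.0455702 ,  0.10163088,  0.00223824, -0.07066397,
        0.06695986, -0.0257957 ]), 'effort': array([ 8.38671731e-04, -4.91281271e+01, -4.03451454e-01, -3.12525022e+01,
       -6.40631374e-02,  4.38586192e-02,  1.65721904e-04]), 'tool_pos': array([ 0.19046094, -0.62089068,  0.22145529]), 'tool_rot': array([-1.79890310e+02,  6.66760921e-03,  1.70597620e+01]), 'force': array([ 1.06484296,  0.89969334, -0.65697142]), 'wrist_torque': array([ 0.00308899,  0.0152389 , -0.01196858]), 'grasp_force': 0.0, 'grip_width': 0.08750165233410678}
top {'K': [[398.427, 0.0, 321.177], [0.0, 398.427, 197.166], [0.0, 0.0, 1.0]], 'origin': [0.448, 0.011, 1.256], 'rotation': [-175.529, -0.541, -89.203]}
side {'K': [[374.938, 0.0, 321.947], [0.0, 374.938, 200.551], [0.0, 0.0, 1.0]], 'origin': [0.078, 0.61, 0.908], 'rotation': [-134.509, 0.609, -145.258]}
{'K': array([[320.64055544,   0.        , 322.37457843],
       [  0.        , 320.64055544, 196.40622384],
       [  0.        ,   0.        ,   1.        ]]), 'hand_eye': array([[-2.76344368e-04, -9.64241470e-01, -2.65025114e-01,
         7.21993133e-02],
       [ 9.99999951e-01, -3.04875389e-04,  6.65187462e-05,
        -1.01363370e-03],
       [-1.44939768e-04, -2.65025083e-01,  9.64241507e-01,
        -1.62628034e-01],
       [ 0.00000000e+00,  0.00000000e+00,  0.00000000e+00,
         1.00000000e+00]])}
```

View pics/top0.png

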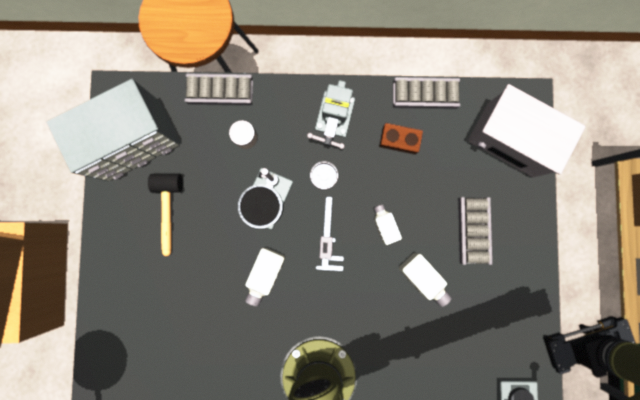

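View pics/side0.png

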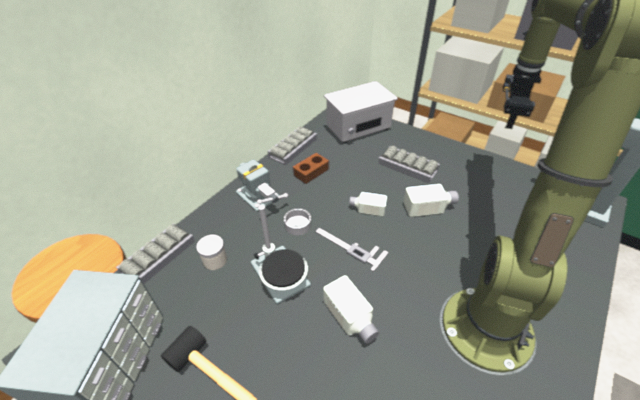

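In the top view the candidates are white bottles at (265,276), which is large with its cap toward the robot, (427,279), also large with its cap toward the robot, and (387,225), the smallest, with its cap at (380,209) away from the robot. I choose (387,225). The platform pad is at about (260,206) and the pillar top at (265,175). In the side view the small bottle is at (370,204) and the pad at (284,268).

```bash
cat > h.py <<'E'
from cell import telemetry,cams
import cv2,numpy as np
from scipy.spatial.transform import Rotation as R
def pose(n,obs=None):
    c=cams.calibration(n)
    if n!="wrist": return c["K"],np.array(c["origin"]),R.from_euler("xyz",c["rotation"],degrees=True).as_matrix()
    Rt=R.from_euler("xyz",obs["tool_rot"],degrees=True).as_matrix(); H=np.array(c["hand_eye"])
    return c["K"],obs["tool_pos"]+Rt@H[:3,3],Rt@H[:3,:3]
def ray(n,px,obs=None):
    K,o,M=pose(n,obs); d=M@np.linalg.solve(K,[px[0],px[1],1]); return o,d/np.linalg.norm(d)
def onz(n,px,z,obs=None):
    o,d=ray(n,px,obs); return o+d*(z-o[2])/d[2]
def proj(n,P,obs=None):
    K,o,M=pose(n,obs); q=K@(M.T@(np.array(P)-o)); return q[:2]/q[2]
def tri(rs):
    A=sum(np.eye(3)-np.outer(d,d) for o,d in rs); b=sum((np.eye(3)-np.outer(d,d))@o for o,d in rs)
    return np.linalg.solve(A,b)
E
python3 - <<'E'
from h import *
t=cv2.imread("pics/top0.png"); s=cv2.imread("pics/side0.png")
def comp(im,mask,seed):
    n,l,st,ce=cv2.connectedComponentsWithStats(mask.astype(np.uint8)); k=l[seed[1],seed[0]]; return (l==k).astype(np.uint8),st[k],ce[k]
m,st,ce=comp(t,t.min(2)>110,(387,225)); print("bottle",st,ce)
p=np.argwhere(m)[:,::-1].astype(float)
rc=cv2.minAreaRect(p.astype(np.float32)); print(rc)
box=cv2.boxPoints(rc)
for b in box: print(b,onz("top",b,0.04).round(3))
for n,im,sd in(("top",t,(260,206)),("side",s,(284,268))):
    m,st,ce=comp(im,im.max(2)<60 if n=="top" else im.max(2)<60,sd); print(n,st,ce, im[sd[1],sd[0]])
    c,_=cv2.findContours(m,cv2.RETR_EXTERNAL,cv2.CHAIN_APPROX_NONE); print(cv2.fitEllipse(max(c,key=len)))
cv2.imwrite("pics/crop.png",np.hstack([cv2.resize(t[160:260,220:320],(400,400),interpolation=2),cv2.resize(t[180:280,340:440],(400,400),interpolation=2)]))
E
```

```text
bottle [375 204  28  42 694] [387.00576369 225.69308357]
((386.2758483886719, 223.68966674804688), (40.85297393798828, 19.312314987182617), 68.19859313964844)
[369.72412 208.31036] [ 0.511 -0.148  0.04 ]
[387.65515 201.13794] [ 0.534 -0.203  0.04 ]
[402.82758 239.06897] [ 0.419 -0.25   0.04 ]
[384.89655 246.2414 ] [ 0.397 -0.195  0.04 ]
top [ 241  188   37   37 1045] [259.30239234 205.68038278] [48 49 52]
((259.3023986816406, 205.678466796875), (35.31577682495117, 35.87322998046875), 69.51429748535156)
side [     0      0    640    400 251581] [316.00405039 200.86458039] [75 77 75]
((320.0540771484375, 198.00270080566406), (462.85662841796875, 773.9205322265625), 89.70128631591797)
```

View pics/crop.png

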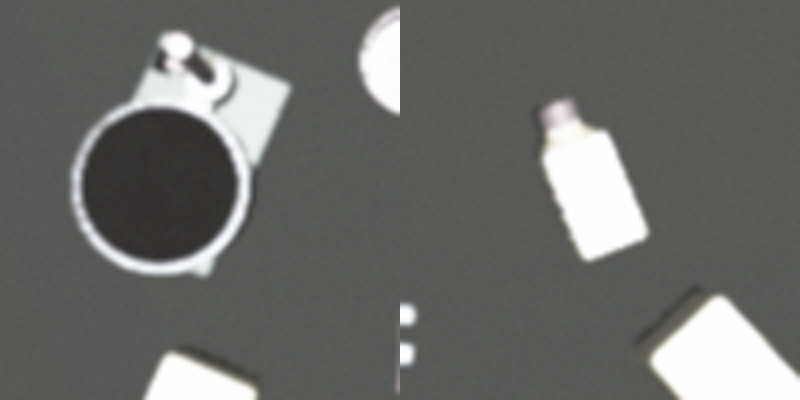

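```bash
python3 - <<'E'
from h import *
t=cv2.imread("pics/top0.png"); s=cv2.imread("pics/side0.png")
B=onz("top",(394.2,241.7),.026);C=onz("top",(380.5,204.5),.026)
d=C-B; print("base",B.round(3),"cap",C.round(3),np.linalg.norm(d),np.degrees(np.arctan2(d[1],d[0])))
P=onz("top",(264.5,171.5),.229); print("pillar",P.round(3), proj("side",P))
for z in(.06,.085,.11):
    Q=onz("top",(259.5,205.9),z); print(z,Q.round(3),np.linalg.norm((P-Q)[:2]),np.degrees(np.arctan2(*(P-Q)[1::-1])),proj("side",Q))
for thr in (90,110,130):
    m=(s[230:310,240:330].min(2)>thr).astype(np.uint8)
    inv=1-m; n,l,st,ce=cv2.connectedComponentsWithStats(inv); k=l[38,44]
    c,_=cv2.findContours((l==k).astype(np.uint8),cv2.RETR_EXTERNAL,cv2.CHAIN_APPROX_NONE); e=cv2.fitEllipse(max(c,key=len)); print(thr,st[k],e[0][0]+240,e[0][1]+230,e[1])
cv2.imwrite("pics/crop2.png",np.hstack([cv2.resize(s[220:310,230:330],(800,560)[:2] if 0 else (444,400),interpolation=2),cv2.resize(s[170:230,330:400],(350,400)[:2],interpolation=2)]))
E
```

```text
base [ 0.41  -0.226  0.026] cap [ 0.524 -0.183  0.026] 0.12166269172537787 20.426544776452268
pillar [0.593 0.15  0.229] [261.43582641 206.42882311]
0.06 [0.513 0.186 0.06 ] 0.08786998109644989 -23.711436453489814 [282.81311766 269.46330588]
0.085 [0.511 0.182 0.085] 0.0877247253182784 -21.171033439312406 [283.28366874 263.31400549]
0.11 [0.51  0.178 0.11 ] 0.08775230018638007 -18.62722135901299 [283.76940314 256.96628479]
90 [  23   19   41   38 1227] 282.8780708312988 267.67688369750977 (36.02043151855469, 41.435977935791016)
110 [  22    0   58   57 1740] 287.9228057861328 257.5894241333008 (48.80155563354492, 56.814571380615234)
130 [   0    0   90   80 6179] 283.5118751525879 269.67792892456055 (86.30086517333984, 95.44107055664062)
```

View pics/crop2.png

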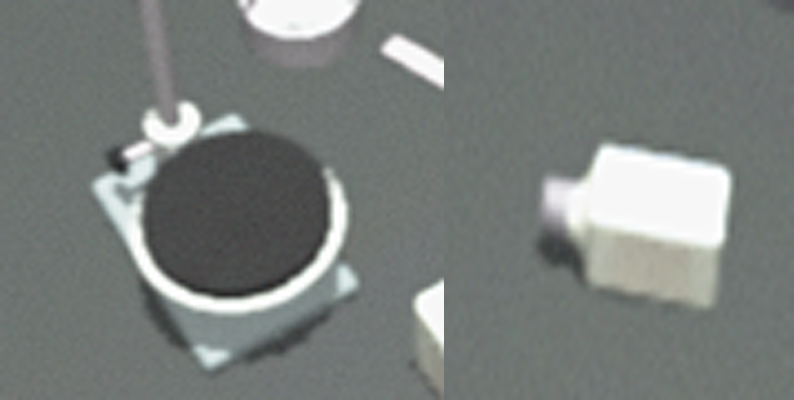

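The close crops show the small bottle lying flat with its grey cap away from the robot. The pad centre is at side (283.4,267.7), which gives a pad height of about 67 mm at (0.512, 0.185), with the pillar at yaw −23°. The tool can't tilt, so I'll pinch the cap lightly and let the bottle swing upright. First I'll hover over the cap.

Emit:
arm_command(series="14 -10 0 -0.05 0;27 -20 0 0 0;28 -20 0 0 0;28 -20 0 0 0;28 -20 0 0 0;28 -20 0 0 0;28 -20 0 0 0;28 -20 0 0 0;28 -20 0 0 0;28 -20 0 0 0;28 -20 0 0 0;28 -20 0 0 0;28 -20 0 0 0;28 -20 0 0 0;28 -20 0 0 0;28 -20 0 0 0;14 -10 0 0 0;0 0 0 0 0;0 0 0 0 0")

```text
time_s: 1.68
tool_pos: [0.5026, -0.1678, 0.2221]
tool_rot: [-180.0, 0.0, 20.1]
force: [-0.5, -0.8, -0.3]
grip_width: 0.0867
grasp_force: 0.0
```

```bash
python3 - <<'E'
from h import *
o=telemetry.get_obs(); print(o["tool_pos"],o["tool_rot"],o["force"])
im=cams.read_camera("wrist"); cv2.imwrite("pics/w1.png",im)
np.save("w1.npy",o,allow_pickle=True)
print(proj("wrist",(.514,-.187,.026),o),proj("wrist",(.41,-.226,.026),o))
E
```

```text
[ 0.50262169 -0.16778838  0.22212681] [-1.79980242e+02  4.99341244e-02  2.00821390e+01] [-0.45928336 -0.76681416 -0.28289178]
[342.64826226 170.39007759] [341.90023932 259.59588306]
```

View pics/w1.png

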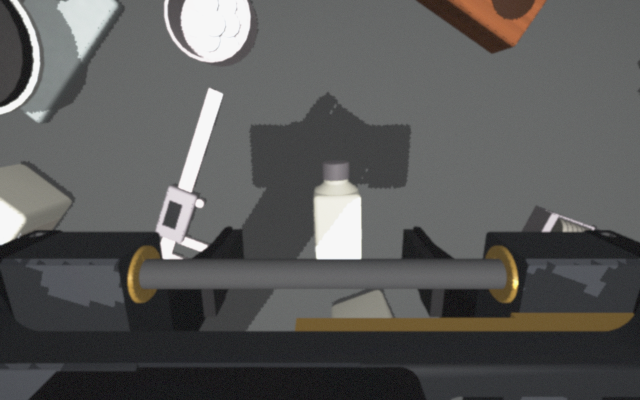

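The wrist view shows the cap at about (336,161–180) and the body centred on column 337, so the bottle is well aligned with the tool.

```bash
python3 - <<'E'
from h import *
o=np.load("w1.npy",allow_pickle=True).item()
Rt=R.from_euler("xyz",o["tool_rot"],degrees=True).as_matrix()
for px,z in(((336,161.5),.03),((336,180),.03),((337,195),.052),((337,255),.052)):
    P=onz("wrist",px,z,o); print(px,P.round(4),"tool mm",((P-o["tool_pos"])@Rt*1000).round(1))
E
```

```text
(336, 161.5) [ 0.5215 -0.1759  0.03  ] tool mm [ 15.1  14.2 192.1]
(336, 180) [ 0.5017 -0.1834  0.03  ] tool mm [ -6.   14.4 192.1]
(337, 195) [ 0.4909 -0.1877  0.052 ] tool mm [-17.7  14.7 170.1]
(337, 255) [ 0.425  -0.2127  0.052 ] tool mm [-88.1  15.6 170.2]
```

Emit:
arm_command(series="4 10 0 0 0;1 4.5 20 0 0;0 0 30 0 0;0 0 30 0 0;0 0 30 0 0;0 0 30 0 0;0 0 30 0 0;0 0 20 0 0;0 0 14 0 0;0 0 6 0 0;0 0 4 0 0;0 0 0 0 0;0 0 0 0 0", squeeze=7)

```text
time_s: 2.82
tool_pos: [0.5128, -0.1816, 0.0093]
tool_rot: [179.9, -0.1, 19.9]
force: [-0.3, 0.3, 0.6]
grip_width: 0.0872
grasp_force: 0.0
```

Emit:
arm_command(series="0 0 0 0 255;0 0 0 0 255;0 0 0 0 255;0 0 0 0 255;0 0 0 0 255;0 0 0 0 255;0 0 0 0 255;0 0 0 0 255;0 0 0 0 255;0 0 0 0 255;0 0 0 0 255;0 0 0 0 255", squeeze=7)

```text
time_s: 3.82
tool_pos: [0.5122, -0.1806, 0.0085]
tool_rot: [-180.0, 0.0, 19.9]
force: [0.3, 0.1, -0.4]
grip_width: 0.0315
grasp_force: 7.0
```

Emit:
arm_command(series="-3 0 -9 0 255;-3 0 -9 0 255;-4 0 -9 0 255;-5 0 -8 0 255;-6 0 -8 0 255;-6 0 -7 0 255;-7 0 -6 0 255;-7 0 -6 0 255;-8 0 -6 0 255;-8 0 -5 0 255;-9 0 -4 0 255;-9 0 -4 0 255;-9 0 -3 0 255;-9 0 -3 0 255;-9 0 -2 0 255;-4 0 -8 0 255;0 0 -14 0 255;0 0 -14 0 255;0 0 0 0 255;0 0 0 0 255")

```text
time_s: 5.48
tool_pos: [0.4131, -0.2171, 0.1343]
tool_rot: [179.9, -0.1, 19.9]
force: [0.4, -0.6, -2.8]
grip_width: 0.0307
grasp_force: 7.6
```

```bash
python3 - <<'E'
from h import *
o=telemetry.get_obs(); print(o["tool_pos"],o["force"],o["wrist_torque"],o["grip_width"],o["grasp_force"])
s=cams.read_camera("side");w=cams.read_camera("wrist")
u,v=proj("side",o["tool_pos"]).astype(int);print(u,v)
c=cv2.resize(s[v-60:v+60,u-60:u+60],(400,400),interpolation=2)
cv2.imwrite("pics/c3.png",np.hstack([c,cv2.resize(w[100:300,220:420],(400,400))]))
E
```

```text
[ 0.41306648 -0.21710256  0.13426752] [ 0.38424414 -0.6306378  -2.75362846] [ 0.01312365 -0.07302194 -0.02141778] 0.030729317123835923 7.554476829827763
387 181
```

View pics/c3.png

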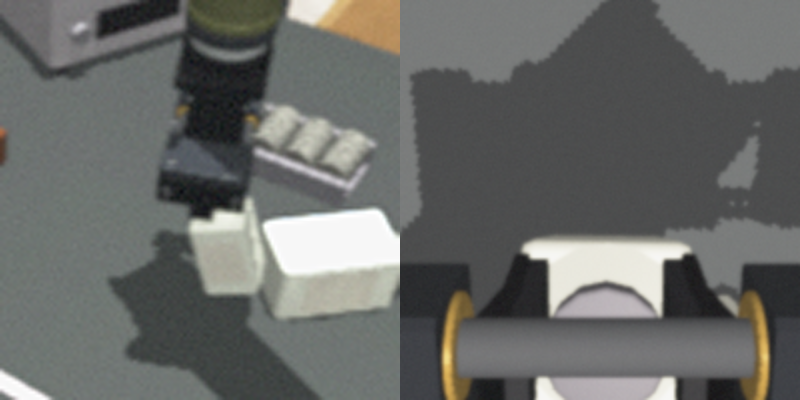

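The bottle hangs by its cap, nearly upright, at about 2.8 N. Next I'll lift, carry it smoothly over to the stand and turn.

Emit:
arm_command(series="0 0 -5 0 255;0 0 -10 0 255;0 0 -15 0 255;0 0 -15 0 255;0 0 -15 0 255;0 0 -15 0 255;0 0 -15 0 255;0 0 -15 0 255;0 0 -15 0 255;0 0 -10 0 255;0 0 -5 0 255;2 -3 0 0 255;4 -6 0 0 255;6 -9 0 0 255;8 -12 0 0 255;10 -15 0 0 255;10 -15 0 0 255;10 -15 0 0 255;10 -15 0 0 255;10 -15 0 0 255")

```text
time_s: 7.25
tool_pos: [0.4422, -0.0918, 0.2676]
tool_rot: [-179.9, 0.1, 20.0]
force: [-0.9, -0.4, -3.2]
grip_width: 0.031
grasp_force: 7.6
```

Emit:
arm_command(series="10 -15 0 0 255;10 -15 0 0 255;10 -15 0 0 255;10 -15 0 0 255;10 -15 0 0 255;10 -15 0 0 255;10 -15 0 0 255;10 -15 0 0 255;10 -15 0 0 255;10 -15 0 0 255;10 -15 0 0 255;8 -12 0 0 255;6 -9 0 0 255;4 -6 0 0 255;2 -3 0 0 255;0 0 0 0.02 255;0 0 0 0.04 255;0 0 0 0.05 255;0 0 0 0.06 255;0 0 0 0.06 255")

```text
time_s: 8.92
tool_pos: [0.4981, 0.1324, 0.2683]
tool_rot: [180.0, 0.0, 6.4]
force: [0.4, -0.3, -3.0]
grip_width: 0.0304
grasp_force: 7.5
```

Emit:
arm_command(series="0 0 0 0.06 255;0 0 0 0.06 255;0 0 0 0.06 255;0 0 0 0.06 255;0 0 0 0.06 255;0 0 0 0.06 255;0 0 0 0.06 255;0 0 0 0.04 255;0 0 0 0.03 255;0 0 0 0.02 255;0 0 0 0 255;0 0 0 0 255;0 0 0 0 255")

```text
time_s: 10.0
tool_pos: [0.4983, 0.1331, 0.2685]
tool_rot: [180.0, -0.0, -22.5]
force: [0.4, 0.7, -2.9]
grip_width: 0.0305
grasp_force: 7.5
```

```bash
python3 - <<'E'
from h import *
o=telemetry.get_obs(); print(o["tool_pos"],o["tool_rot"],o["force"],o["wrist_torque"],o["grip_width"],o["grasp_force"])
T=np.array([.512,.185,.067])-o["tool_pos"]; print((T@R.from_euler("xyz",o["tool_rot"],degrees=True).as_matrix()*1000).round(1))
s=cams.read_camera("side");w=cams.read_camera("wrist")
u,v=proj("side",o["tool_pos"]-[0,0,.05]).astype(int);print(u,v)
c=cv2.resize(s[v-75:v+75,u-75:u+75],(400,400),interpolation=2)
cv2.imwrite("pics/c4.png",np.hstack([c,cv2.resize(w[100:350,200:450],(400,400))]))
E
```

```text
[0.49828933 0.13311976 0.26847108] [ 1.79980435e+02 -5.16298099e-03 -2.24787042e+01] [ 0.37219433  0.69114098 -2.85003766] [ 0.05400753 -0.03199866 -0.00873661] 0.030518813862801367 7.544627767056227
[ -7.2 -53.2 201.5]
295 220
```

View pics/c4.png

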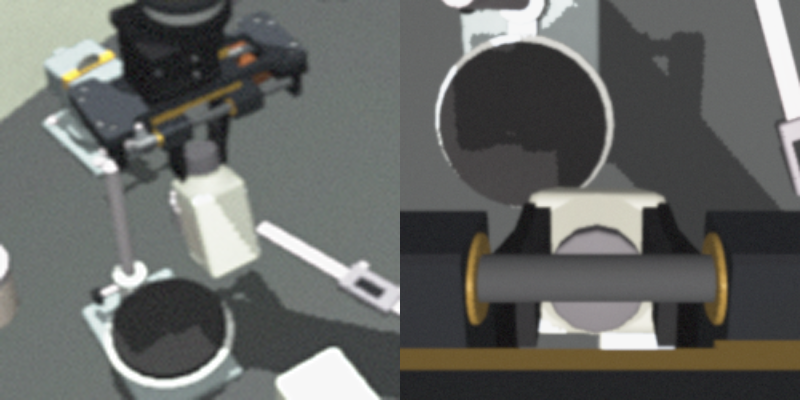

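```bash
python3 - <<'E'
from h import *
o=telemetry.get_obs(); G=o["tool_pos"]+[0,0,.019]; u,v=295,220
Rz=R.from_euler("z",-22.5,degrees=True)
for t in(-20,-10,0,10,20):
    M=Rz*R.from_euler("y",t,degrees=True)
    print(t,[((proj("side",G+M.apply(p))-[u-75,v-75])*400/150).round().astype(int).tolist() for p in[(a,b,z) for z in(-.107,-.021) for a,b in((.026,.026),(.026,-.026),(-.026,-.026),(-.026,.026))]])
p=onz("wrist",(0,0),0,o)
# pad centre from wrist: crop ellipse centre of ring
for px in[(522,123),(438,123),(613,123),(522,38)]:
    q=(200+(px[0]-400)*250/400,100+px[1]*250/400); P=onz("wrist",q,.067,o); print(px,P.round(3))
E
```

```text
-20 [[148, 189], [194, 169], [220, 211], [173, 233], [154, 148], [204, 126], [232, 172], [182, 195]]
-10 [[157, 206], [203, 185], [230, 224], [183, 246], [156, 154], [206, 132], [235, 172], [184, 195]]
0 [[166, 222], [213, 201], [240, 234], [193, 257], [158, 160], [208, 138], [237, 171], [186, 195]]
10 [[176, 237], [223, 215], [250, 242], [202, 266], [161, 166], [210, 144], [239, 170], [188, 193]]
20 [[186, 250], [233, 227], [259, 248], [211, 272], [164, 171], [213, 149], [240, 167], [189, 191]]
(522, 123) [0.514 0.185 0.067]
(438, 123) [0.538 0.241 0.067]
(613, 123) [0.489 0.124 0.067]
(522, 38) [0.569 0.16  0.067]
```

The ring centre from the wrist camera is (0.514, 0.185), which agrees with my estimate. The bottle is still about 17° short of upright because pad friction holds it. I'll touch its low edge to the rubber and walk it upright, starting by going over the pad and descending to about 15 mm above it.

Emit:
arm_command(series="0 -4 0 0 255;0 -8 0 0 255;1 -10 0 0 255;1 -10 0 0 255;0 -10 0 0 255;0 -7 0 0 255;0 -4 0 0 255;0 0 5 0 255;0 0 10 0 255;0 0 13 0 255;0 0 13 0 255;0 0 13 0 255;0 0 13 0 255;0 0 12 0 255;0 0 8 0 255;0 0 4 0 255;0 0 2 0 255;0 0 0 0 255;0 0 0 0 255")

```text
time_s: 11.68
tool_pos: [0.5208, 0.1819, 0.1761]
tool_rot: [-180.0, -0.0, -22.5]
force: [-0.5, 0.2, -3.5]
grip_width: 0.0307
grasp_force: 7.5
```

Emit:
arm_command(series="0 0 1.5 0 255;0 0 1.5 0 255;0 0 1.5 0 255;0 0 1.5 0 255;0 0 0 0 255")

```text
time_s: 12.1
tool_pos: [0.5206, 0.1816, 0.1696]
tool_rot: [-180.0, -0.0, -22.5]
force: [-0.4, -0.5, -1.3]
grip_width: 0.0303
grasp_force: 7.6
```

Emit:
arm_command(series="0 0 1 0 255;0 0 1 0 255;0 0 1 0 255;0 0 1 0 255;0 0 0 0 255")

```text
time_s: 12.52
tool_pos: [0.5215, 0.1816, 0.1667]
tool_rot: [-180.0, -0.1, -22.5]
force: [-0.1, -2.0, 6.2]
grip_width: 0.0307
grasp_force: 7.6
```

Emit:
arm_command(series="0 0 -1 0 255;-2 0 0 0 255;-3 0 0 0 255;-3 0 0 0 255;-3 0 0 0 255;-3 0 0 0 255;-3 0 0 0 255;0 0 0 0 255")

```text
time_s: 13.18
tool_pos: [0.5043, 0.1888, 0.167]
tool_rot: [-180.0, -0.0, -22.4]
force: [-1.0, 0.0, 4.9]
grip_width: 0.0306
grasp_force: 9.1
```

Emit:
arm_command(series="-3 0 0.5 0 255;-3 0 0.5 0 255;-3 0 0.5 0 255;-3 0 0.5 0 255;-2 0 0.5 0 255;0 0 0 0 255;0 0 0 0 255")

```text
time_s: 13.77
tool_pos: [0.4931, 0.1932, 0.1648]
tool_rot: [-180.0, -0.2, -22.5]
force: [1.8, -1.5, 5.6]
grip_width: 0.03
grasp_force: 8.3
```

```bash
python3 - <<'E'
from h import *
o=telemetry.get_obs(); print(o["tool_pos"],o["tool_rot"],o["force"],o["grip_width"],o["grasp_force"])
s=cams.read_camera("side");w=cams.read_camera("wrist")
u,v=proj("side",o["tool_pos"]-[0,0,.05]).astype(int);print(u,v)
c=cv2.resize(s[v-50:v+50,u-50:u+50],(400,400),interpolation=2)
cv2.imwrite("pics/c5.png",np.hstack([c,cv2.resize(w[100:350,200:450],(400,400))]))
G=o["tool_pos"]+[0,0,.019]
Rz=R.from_euler("z",-22.5,degrees=True)
for t in(-5,0,5,10):
    M=Rz*R.from_euler("y",t,degrees=True)
    print(t,[((proj("side",G+M.apply(p))-[u-50,v-50])*4).round().astype(int).tolist() for p in[(a,b,z) for z in(-.107,-.021) for a,b in((.026,.026),(.026,-.026),(-.026,-.026),(-.026,.026))]])
E
```

```text
[0.49311244 0.19315913 0.16484283] [-1.79953027e+02 -1.64062707e-01 -2.24967531e+01] [ 1.8441119  -1.54855438  5.56157907] 0.02995644927255379 8.317250023028464
285 262
-5 [[145, 215], [213, 181], [251, 238], [182, 274], [136, 143], [209, 108], [250, 166], [176, 204]]
0 [[152, 227], [220, 193], [258, 246], [189, 283], [138, 147], [211, 112], [251, 166], [177, 204]]
5 [[159, 239], [227, 204], [265, 254], [196, 291], [140, 151], [212, 116], [252, 166], [178, 203]]
10 [[166, 250], [234, 214], [272, 260], [202, 298], [142, 155], [214, 120], [253, 165], [179, 203]]
```

View pics/c5.png

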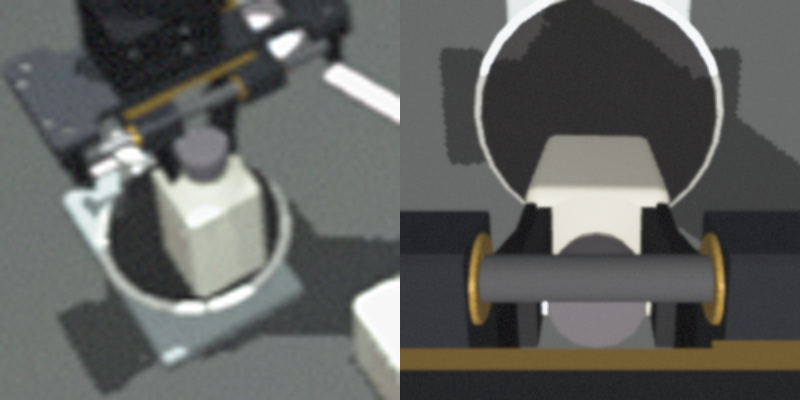

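```bash
python3 - <<'E'
from h import *
o=telemetry.get_obs()
G=o["tool_pos"]+[0,0,.019]
Rz=R.from_euler("z",-22.5,degrees=True)
for d in(.104,.109):
  for t in(-20,-10,-5,0,5,10):
    M=Rz*R.from_euler("y",t,degrees=True)
    f=lambda p:((proj("wrist",G+M.apply(p),o)-[200,100])*1.6+[400,0]).round().astype(int).tolist()
    print(d,t,"base",f((.026,.026,-d)),f((.026,-.026,-d)),"shoulder",f((.026,.026,.086-d)),f((.026,-.026,.086-d)),"captop",f((0,0,.118-d)),f((.0155,0,.118-d)),f((-.0155,0,.118-d)))
E
```

```text
0.104 -20 base [539, 41] [656, 41] shoulder [513, 152] [683, 152] captop [598, 291] [599, 253] [598, 325]
0.104 -10 base [542, 76] [653, 76] shoulder [516, 153] [680, 153] captop [598, 285] [598, 239] [598, 327]
0.104 -5 base [543, 93] [652, 93] shoulder [517, 155] [679, 155] captop [598, 281] [598, 233] [598, 327]
0.104 0 base [544, 110] [650, 110] shoulder [519, 158] [677, 158] captop [598, 278] [598, 226] [598, 326]
0.104 5 base [545, 128] [650, 128] shoulder [520, 161] [676, 161] captop [598, 274] [598, 220] [598, 325]
0.104 10 base [546, 146] [649, 146] shoulder [521, 164] [675, 164] captop [598, 269] [598, 215] [598, 323]
0.109 -20 base [540, 36] [655, 36] shoulder [515, 143] [681, 143] captop [598, 278] [598, 239] [598, 312]
0.109 -10 base [543, 73] [652, 73] shoulder [518, 147] [678, 147] captop [598, 274] [598, 229] [598, 315]
0.109 -5 base [544, 91] [650, 91] shoulder [520, 150] [676, 150] captop [598, 271] [598, 224] [598, 316]
0.109 0 base [545, 109] [649, 109] shoulder [521, 154] [675, 154] captop [598, 269] [598, 219] [598, 316]
0.109 5 base [546, 127] [649, 127] shoulder [522, 158] [674, 158] captop [598, 266] [598, 215] [598, 316]
0.109 10 base [547, 145] [648, 145] shoulder [523, 163] [673, 163] captop [598, 264] [598, 211] [598, 316]
```

The wrist view shows the base edge at y≈135, the shoulder at 190 and the cap at 235–347. So the bottle is within about 3° of upright on the pad, but it has shifted about 8 mm toward −x in the fingers and sits about 30 mm off centre. I'll ease the load, open to let it settle, regrip the cap centrally and move it over.

Emit:
arm_command(series="0 0 -0.5 0 255;0 0 -0.5 0 255;0 0 -0.5 0 255;0 0 0 0 255;0 0 0 0 150;0 0 0 0 140;0 0 0 0 130;0 0 0 0 110;0 0 0 0 90;0 0 0 0 60;0 0 0 0 60;0 0 0 0 60")

```text
time_s: 14.87
tool_pos: [0.4916, 0.1935, 0.1653]
tool_rot: [180.0, 0.0, -22.5]
force: [1.0, -0.3, 0.1]
grip_width: 0.064
grasp_force: 0.0
```

```bash
python3 - <<'E'
from h import *
o=telemetry.get_obs(); print(o["tool_pos"],o["tool_rot"],o["force"],o["grip_width"],o["grasp_force"])
s=cams.read_camera("side");w=cams.read_camera("wrist")
u,v=proj("side",o["tool_pos"]-[0,0,.05]).astype(int)
c=cv2.resize(s[v-50:v+50,u-50:u+50],(400,400),interpolation=2)
cv2.imwrite("pics/c6.png",np.hstack([c,cv2.resize(w[100:350,200:450],(400,400))]))
G=o["tool_pos"]+[0,0,.019]
Rz=R.from_euler("z",-22.5,degrees=True)
for sx in(0,-.01,-.02):
  for d in (.104,.110):
    f=lambda p,n:((proj(n,G+Rz.apply(np.array(p)+[sx,0,0]),o)-([200,100] if n=="wrist" else [u-50,v-50]))*(1.6 if n=="wrist" else 4)+([400,0] if n=="wrist" else [0,0])).round().astype(int).tolist()
    print(sx,d,[f((.026,.026,z),"wrist") for z in(-d,.086-d)],"cap",[f((x,0,.118-d),"wrist")[1] for x in(.0155,-.0155)],"side",[f((-.026,y,z),"side") for y in(.026,-.026) for z in(-d,.086-d)])
E
```

```text
[0.49155107 0.19352318 0.16531786] [ 1.79985064e+02  2.59388667e-02 -2.24628734e+01] [ 0.99186906 -0.31262738  0.07447563] 0.06398637326464954 0.0
0 0.104 [[544, 110], [519, 158]] cap [227, 326] side [[190, 282], [178, 202], [260, 245], [253, 164]]
0 0.11 [[545, 108], [521, 153]] cap [218, 314] side [[191, 287], [179, 208], [260, 250], [253, 170]]
-0.01 0.104 [[544, 130], [520, 187]] cap [260, 356] side [[198, 293], [186, 213], [267, 255], [261, 175]]
-0.01 0.11 [[546, 127], [522, 181]] cap [250, 343] side [[198, 298], [187, 219], [268, 261], [261, 181]]
-0.02 0.104 [[545, 149], [521, 215]] cap [292, 385] side [[205, 304], [194, 225], [275, 266], [269, 186]]
-0.02 0.11 [[546, 146], [523, 208]] cap [281, 371] side [[206, 309], [195, 231], [276, 271], [269, 192]]
```

View pics/c6.png

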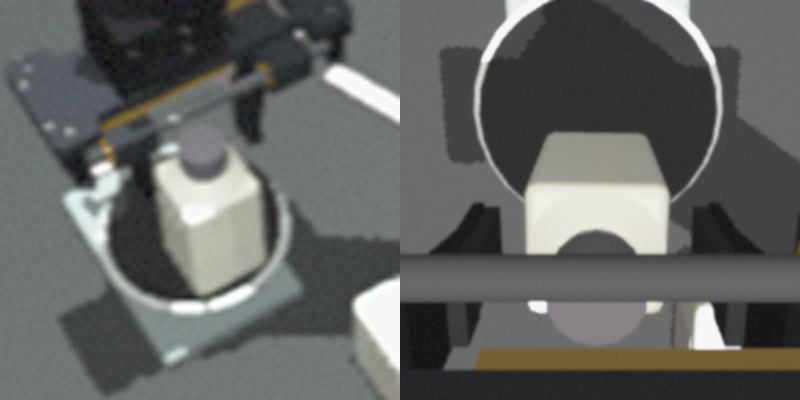

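The bottle now stands freely on the pad, with its centre about 10 mm toward tool −x from the grasp point. I'll regrip the cap centrally, lift 10 mm, shift +33 mm and lower.

Emit:
arm_command(series="-2 0 0 0 60;-4 0 0 0 60;-4 0 1 0 60;0 0 1 0 60;0 0 0 0 60;0 0 0 0 255;0 0 0 0 255;0 0 0 0 255;0 0 0 0 255;0 0 0 0 255;0 0 0 0 255;0 0 0 0 255;0 0 0 0 255;0 0 0 0 255;0 0 0 0 255", squeeze=14)

```text
time_s: 16.22
tool_pos: [0.483, 0.1974, 0.1647]
tool_rot: [-180.0, -0.1, -22.5]
force: [-1.9, -1.8, 6.3]
grip_width: 0.0308
grasp_force: 16.8
```

Emit:
arm_command(series="0 0 -1 0 255;0 0 -2 0 255;0 0 -3 0 255;0 0 -3 0 255;0 0 -1 0 255;1 0 0 0 255;3 0 0 0 255;5 0 0 0 255;5 0 0 0 255;5 0 0 0 255;5 0 0 0 255;5 0 0 0 255;3 0 0 0 255;1 0 0 0 255;0 0 0 0 255;0 0 0 0 255;0 0 0 0 255")

```text
time_s: 17.63
tool_pos: [0.5128, 0.1849, 0.1735]
tool_rot: [180.0, 0.0, -22.4]
force: [-0.1, -0.1, -2.7]
grip_width: 0.0308
grasp_force: 13.8
```

Emit:
arm_command(series="0 0 2 0 255;0 0 2 0 255;0 0 1 0 255;0 0 1 0 255;0 0 1 0 255;0 0 0 0 255;0 0 0 0 255")

```text
time_s: 18.22
tool_pos: [0.5131, 0.1847, 0.1669]
tool_rot: [180.0, -0.0, -22.5]
force: [-0.9, -1.4, 1.5]
grip_width: 0.0312
grasp_force: 14.1
```

The pad carries the weight at about 4 N. I'll release and retreat straight up.

Emit:
arm_command(series="0 0 0 0 150;0 0 0 0 140;0 0 0 0 130;0 0 0 0 110;0 0 0 0 90;0 0 0 0 60;0 0 0 0 30;0 0 0 0 0;0 0 0 0 0;0 0 0 0 0")

```text
time_s: 19.05
tool_pos: [0.513, 0.1847, 0.1665]
tool_rot: [180.0, 0.0, -22.5]
force: [0.1, 0.6, 1.4]
grip_width: 0.0806
grasp_force: 0.0
```

Emit:
arm_command(series="0 0 -4 0 0;0 0 -8 0 0;0 0 -12 0 0;0 0 -15 0 0;0 0 -20 0 0;0 0 -20 0 0;0 0 -20 0 0;-10 0 -15 0 0;-20 0 -8 0 0;-25 0 0 0 0;-25 0 0 0 0;-20 0 0 0 0;-10 0 0 0 0;0 0 0 0 0;0 0 0 0 0")

```text
time_s: 20.3
tool_pos: [0.4121, 0.2265, 0.2894]
tool_rot: [-180.0, -0.2, -22.5]
force: [0.4, 0.0, 0.4]
grip_width: 0.0868
grasp_force: 0.0
```

```bash
python3 - <<'E'
from h import *
o=telemetry.get_obs(); print(o["tool_pos"],o["force"],o["time_s"])
s=cams.read_camera("side");w=cams.read_camera("top")
cv2.imwrite("pics/c7.png",np.hstack([cv2.resize(s[190:310,225:345],(400,400),interpolation=2),cv2.resize(w[150:250,210:310],(400,400),interpolation=2)]))
f=lambda n,p:((proj(n,p)-([225,190] if n=="side" else [210,150]))*(400/120 if n=="side" else 4)+([0,0] if n=="side" else [400,0])).round().astype(int).tolist()
for P in((.513,.185,.072),(.513,.185,.19)): print(f("side",P),f("top",P))
E
```

```text
[0.41213568 0.22647145 0.28937821] [0.40634605 0.01420748 0.42558567] 20.3
[192, 255] [597, 222]
[178, 162] [571, 212]
```

View pics/c7.png

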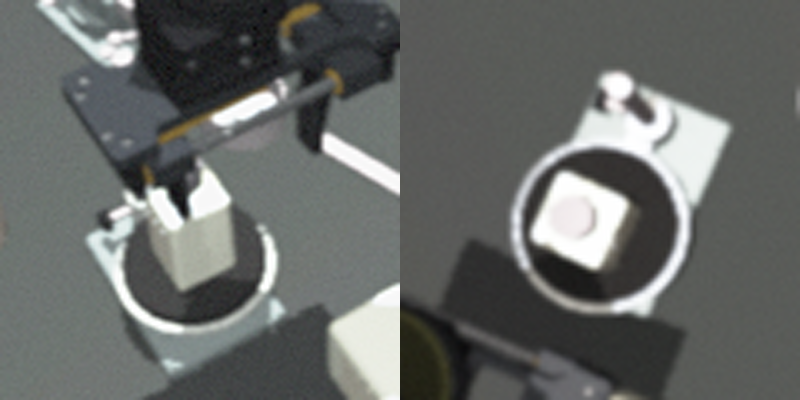

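The bottle stands upright, with its cap at top-crop (573,216) against a predicted (571,212), so it is about 1 mm from centre. The platform ring hasn't moved and the gripper is clear, so I'm handing in.

```bash
python3 -c "
from cell import env; print(env.sign_off())"
```

```text
the job is handed in; nothing more can be done
None
```

The small oil bottle is standing cap up in the middle of the platform, about 1 mm off centre by the top camera. The gripper is clear and the job was handed in at about 20 s; I had to set the bottle down off centre once and regrip it.

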